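# Set sprung tweezers to the gauge and hold

## Task

Hang the yellow tip gauge by its handle bar on the two-pronged hook of the test stand and let go of it, so that it hangs free and straight with its lines ahead of the tweezer tips. Then squeeze the clamped tweezers with the fingers until their tip gap equals the 20 mm between the gauge's red lines, hold that gap steady for over two seconds, and finish still holding it: do not let go at the end. Never close the tips together, and leave the blue gauge, the jar and the screwdriver where they are.

Things in the scene. Friction and masses are not known exactly. Their poses are not given: they have to be found in the camera images.
- station: fixed test stand, yaw varies: dark steel base 12 mm thick (stand frame x -60 to 110, y -220 to 150 mm) with a grey vice (x -55 to 50, y -210 to -140 mm, top at z 75 mm) that clamps steel tweezers by the heel, and the hook. Origin at bench level; x away from the robot at yaw 0, y along the tweezers, heel to tips, z up. The tweezers lie level along y, their middle at x 0, z 55 mm.
- squeeze (a point): midway between the ribbed finger places on the tweezers' outer faces: stand x 0, y -45, z 55 mm, 95 mm from the hinges; axes as the stand. Squeeze here from above, along x; only the 12 mm base lies below. Width over the outer faces here: 35 mm at rest, about 22 mm at a 20 mm tip gap; the gap changes 1.8 mm per mm of squeeze. Each side then pushes back with about 5 N.
- hook: fixed hook on the stand (x 0, y 100, z 152 mm): two round steel prongs, 8 mm thick, at y -28 and +28 mm, pointing to -x from two slim green posts (faces 85 mm behind the origin, tops 8 mm above it). Origin: midway between the prongs, level with their upper side, in the middle of the 26 mm flat run where a bar rests, lying along y. Axes as the stand. Fingers holding a bar's middle fit between the prongs.
- hook_mouth (a point): midway between the prongs' upturned tips, 21 mm to -x of the hook's origin and 12 mm above it (tops of the tips; they reach out to x -25 mm). Small stops 10 mm high end the run at its +x end. Bring the gauge in from -x, its bar above the tips and the prongs passing through its window, then lower it onto the run: bar centre then 5 mm above the hook's origin.
- gauge_yellow: gauge to hang, loose, standing on the bench, yellow metal, an upside-down T: foot 60 (x) by 110 (y) by 8 mm; on it an upright plate along y, 6 mm thick, 96 mm long, top edge at z 64 mm; over it a black handle bar along y at z 110 to 120 mm on end posts. Two red lines 20 mm apart run along y on the foot. Same either way round. About 0.25 kg. Origin: centre of the underside.
- gauge_yellow_bar (a point): centre of the yellow gauge's black handle bar: square, 10 by 10 mm, 96 mm long along the gauge's y, centre 115 mm above the gauge's underside. Below the bar is an open window 46 mm high and 84 mm wide, between two 6 mm end posts. Axes as the gauge.
- leg_near: tweezer arm on the stand's -x side: sprung steel strip 3 mm thick, 12 mm high (7 mm near the tip), 170 mm long, on an upright hinge at stand x -5, y -140, z 55 mm (the origin). At rest it splays 0.1 rad outwards (tip gap 44 mm); it springs open when let go. The two arms move separately.
- leg_far: the like tweezer arm on the +x side, hinge (origin) at stand x +5, y -140, z 55 mm
- tip_near (a point): inner face of the near arm at its very tip; the tip gap is the distance from here to tip_far
- tip_far (a point): inner face of the far arm at its very tip
- gauge_blue: second gauge, to be left alone, blue metal, an upside-down T: foot 60 (x) by 110 (y) by 8 mm; on it an upright plate along y, 6 mm thick, 96 mm long, top edge at z 64 mm; over it a black handle bar along y at z 110 to 120 mm on end posts. Two red lines 34 mm apart run along y on the foot. Same either way round. About 0.25 kg. Origin: centre of the underside.
- jar: bystander: amber glass jar, 60 mm across, 85 mm high; origin under its centre
- screwdriver: bystander: screwdriver 190 mm long lying along its x axis, handle to -x

How it is judged:
On the way, in this order (a step that is already met when the one before it is completed fails the run):
1. the yellow gauge hangs free on the hook (x of gauge_yellow_bar in the frame of hook between -0.015 and 0.015 m and y of gauge_yellow_bar in the frame of hook between -0.018 and 0.018 m and z of gauge_yellow_bar in the frame of hook between 0 and 0.012 m and angle between gauge_yellow's own z axis and vertical below 0.15 rad and contact force between gauge_yellow and hook above 1 N and contact force between gauge_yellow and the fingers below 0.1 N and linear speed of gauge_yellow below 0.03 m/s), for 0.3 s.
2. the tweezers are squeezed to the gauge's gap and held for two seconds, the gauge still hanging (all of step 1 and distance between tip_near and tip_far between 0.018 and 0.022 m and contact force between the fingers and leg_near above 0.5 N and contact force between the fingers and leg_far above 0.5 N and angular speed of each of leg_near, leg_far below 0.1 rad/s), for 2 s.
At the end, for the whole second after the job is handed in: Yellow gauge hangs still by its bar on the hook (bar centre within 15 mm along and 18 mm across the prongs of the hook origin, 0 to 12 mm above it, tilt under 0.15 rad), not touched by the fingers, which press both tweezer arms and keep the tip gap at 20 mm +- 2 mm (all of step 2); the arm keeps its last pose, push and grip.
It fails at once if the tweezer tips are closed together (gap under 4 mm) (distance between tip_near and tip_far below 0.004 m).
It fails at once if the blue gauge is shifted by more than 30 mm (distance of gauge_blue from where it was at the start of the episode above 0.03 m).
It fails at once if the jar is shifted by more than 30 mm (distance of jar from where it was at the start of the episode above 0.03 m).
It fails at once if the screwdriver is shifted by more than 30 mm (distance of screwdriver from where it was at the start of the episode above 0.03 m).
It also fails if it takes over 51 s, if anything falls off the work surface, if the arm or the gripper's body presses on something with over 40 N, if the wrist force passes 120 N, or if a joint passes its speed limit or range.

## Robot

A 6-joint arm with a two-finger parallel gripper is mounted at the origin on the work surface. World frame = base frame: x ahead of the robot, y to its left, z up, the work surface at z = 0. Lengths are in m, angles in rad, forces in N, time in s.
With the tool pointing down it reaches from about 0.35 to 0.775 m from the base axis. Payload 7.3 kg.
Tool frame: the origin (TCP) lies at the very end of the fingers, on their centre line; the grasp point (between the pads) lies 19 mm behind it (robot.tcp_to_grasp is the distance from the TCP to the grasp point, in m); z points along the fingers, y is the direction in which the jaws open and shut (so a half turn about z gives the same grasp; the last joint's range is limited). The gripper opens to 92 mm and grips with 3 to 60 N. Pads are 19 mm wide; open, the fingers measure 130 mm over their backs; the gripper's body (75 mm by 190 mm) begins 47 mm behind the grasp point.
Start: joints at [1.201, 0.342, 1.524, -0, 1.275, -0.146], TCP at [0.116, 0.512, 0.227] pointing down, gripper open.
Joint ranges: [-2.53, 2.53], [-0.77, 2.02], [0.04, 2.7], [-1, 4.14], [0.28, 2.66], [-3.11, 3.11]. Speed limits (rad/s): [2.57, 2.57, 3.14, 3.14, 3.14, 3.14].

## Interface

Orientations are given as [roll, pitch, yaw] about the fixed x, y, z axes, in that order (R = Rz(yaw) Ry(pitch) Rx(roll)).
In Python, from cell import robot gives the robot as it stands.
- The arm moves only by the tool arm_command, never from a script. Its argument "motion" is a list that holds one entry, the list of rows, each a list of 7 numbers: the turn, a rotation vector about the tool's x, y, z in units of 90 degrees (1.0 is 90 degrees), then the shift along the tool's x, y, z in units of 30 cm (1.0 is 30 cm), then the opening, from -1 (shut) to 1 (fully open). In form: [[[wx, wy, wz, tx, ty, tz, grip], ...]]. A call has 1 to 8 rows; each row is the pose to reach, as a shift and turn from the pose commanded when the call began, along the tool's axes at that moment; what a row does not reach only later rows make up. A row lasts 1/10 s, in which the tool goes at most 50 mm and 8.59 degrees, less where a joint would pass 70% of its speed; a pose out of reach is approached as far as the arm can. A call with a number of a shift or a turn outside -1 to 1 is refused whole. A call with a gripper value outside its range is refused whole. The fingers move at their own pace and stop on an object; "grip_force" is the grip in N (left out, the last holds). Time passes only in rows, so rows that repeat a pose let the fingers close. It gives the time, the measured TCP pose, the force and the opening at its end, in the units of the state.
- robot.observe(): the state, without advancing time (a new reading comes with each control period).
- robot.read_camera(name): name is "scene" or "top" or "wrist"; returns a dict with "image" (480x640x3 uint8, red, green, blue), "z_map" (480x640 float32, m along the optical axis (not along the pixel's ray), 0 where there is no reading), "fov_y" (degrees; the focal length in pixels is half the picture's height over the tangent of half this angle, whatever the lens; pixels are square), "cx", "cy" (the principal point, pixels), "k1" (the pictures are not rectified: a ray, as slopes to the right and down, at radius r is drawn at 1 + k1 r^2 times it, then the intrinsics apply), "cam_to_world" (4x4, takes a point from camera to world coordinates). Camera axes: x right, y down, z forward; pixel columns grow to the right and rows downward; lengths in m; the calibration is good to about 2 mm. A picture is of the moment at which its call begins.
- robot.hand_in(): hands the job in, once; it reports no verdict.
The state is a dict: "time": time; "qpos": joint angles; "qvel": joint speeds; "joint_efforts": joint torques, N m; "tool_pos": TCP position; "tool_rot": TCP orientation; "contact_force": force on the tool from outside, world axes, zero at the start; "torque": the same for the moment, N m; "opening": finger opening in m.
Only numpy, scipy, OpenCV 4.12 (cv2) and the standard library are available. Lean on these libraries where they do the work, as an engineer would, in place of code of your own. Each camera call takes 0.05 s, during which the arm holds its last target.

## Working session

There is one attempt and no reset: what is moved stays moved. The work goes in short steps, Python scripts to look and compute and a tool call to move; the robot and the scene stay as the last step left them, time stands still between calls to the robot, and variables do not carry over. Pictures are saved under pics/ and viewed, and the job is handed in when it is done.

Besides the shell and the picture viewer there is one more tool, called after "Request:" as name([rows], argument=value, ...), one row to a line, values as JSON. arm_command: Moves the arm, as the interface text tells. Its arguments: {"type":"object","properties":{"motion":{"type":"array"},"grip_force":{"type":"number"}},"required":["motion"]}

```bash
ls; mkdir -p pics; cat > h.py <<'E'
import numpy as np, cv2
from cell import robot
def cam(n):
    c=robot.read_camera(n); np.savez('/tmp/%s.npz'%n,**c); return c
def pts(c):
    z=c['z_map']; H,W=z.shape; f=H/2/np.tan(np.radians(c['fov_y'])/2)
    v,u=np.mgrid[0:H,0:W].astype(float)
    K=np.array([[f,0,c['cx']],[0,f,c['cy']],[0,0,1]])
    p=cv2.undistortPoints(np.stack([u.ravel(),v.ravel()],1)[:,None],K,np.array([float(c['k1']),0,0,0])).reshape(H,W,2)
    P=np.dstack([p[...,0]*z,p[...,1]*z,z]); T=c['cam_to_world']
    P=P@T[:3,:3].T+T[:3,3]; P[z==0]=np.nan
    return P
E
python3 - <<'E'
from h import *
for n in ['scene','top','wrist']:
    c=cam(n); cv2.imwrite('pics/%s0.png'%n,c['image'][...,::-1]); print(n,c['fov_y'],c['k1'],c['cam_to_world'][:3,3])
s=robot.observe(); print(s)
E
```

```text
pics
scene 45.2179928781101 -0.18981821953561226 [1.34671053 0.20571142 0.82680182]
top 49.205090404432305 -0.13813828021762226 [ 0.38437599 -0.01416297  1.25215372]
wrist 59.35635281346574 -0.005224237428260478 [0.04419996 0.52783384 0.38412812]
{'time': 0.15, 'qpos': array([ 1.20101047e+00,  3.42559006e-01,  1.52475934e+00, -1.57269325e-06,
        1.27537838e+00, -1.46001381e-01]), 'qvel': array([ 9.11465735e-05, -2.61669849e-03, -4.23374496e-03, -2.12666788e-04,
       -1.84404029e-03, -9.70894711e-04]), 'joint_efforts': array([ 1.21420675e-03, -4.31467259e+01, -2.44350976e+01,  7.19151995e-02,
        5.37516363e-02, -8.36356639e-05]), 'tool_pos': array([0.11638549, 0.5116487 , 0.22621986]), 'tool_rot': array([-3.14050011e+00, -1.59136270e-04,  2.91780855e+00]), 'contact_force': array([-0.20489268, -0.18165211,  0.1369327 ]), 'torque': array([0.01048622, 0.03015279, 0.0062895 ]), 'opening': 0.09156243564608339}
```

View pics/top0.png

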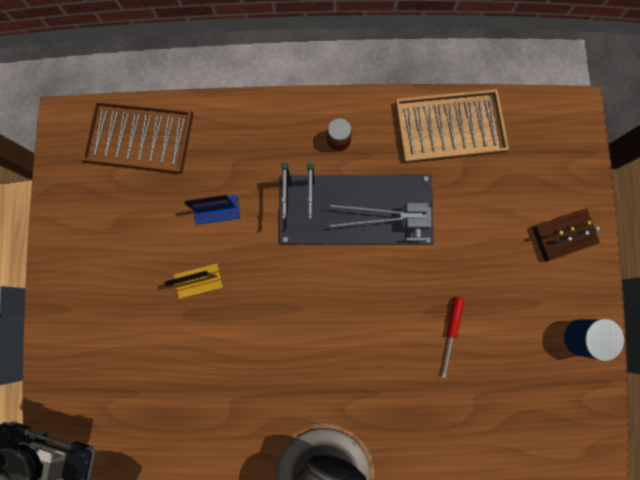

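View pics/scene0.png

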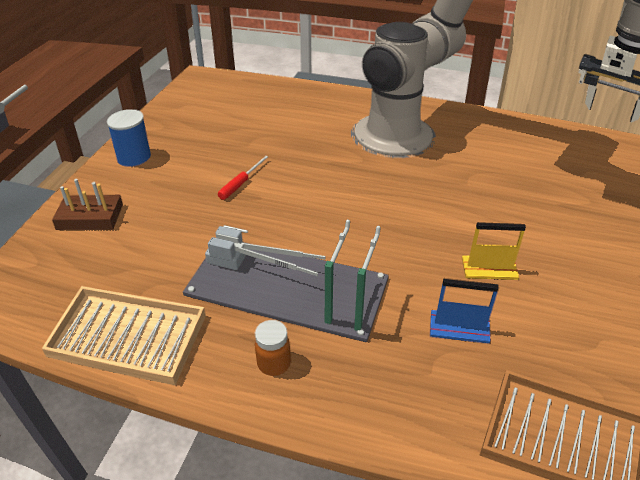

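View pics/wrist0.png

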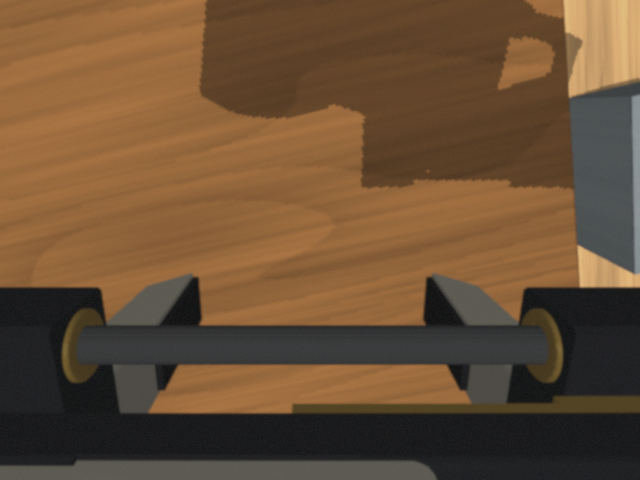

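The top view shows the stand near (355,210) with its tips pointing left. The yellow gauge is near (197,280), the blue one near (213,207), the jar at (340,133) and the screwdriver at (452,337). Next I measure them.

```bash
cat > m.py <<'E'
from h import *
def fit(n):
    c=dict(np.load('/tmp/%s.npz'%n)); P=pts(c); hsv=cv2.cvtColor(c['image'],cv2.COLOR_RGB2HSV).astype(int)
    h,s,v=hsv[...,0],hsv[...,1],hsv[...,2]; x,y,z=P[...,0],P[...,1],P[...,2]
    return P,h,s,v,x,y,z
def rect(m,P,nm):
    q=P[m]; r=cv2.minAreaRect(q[:,:2].astype(np.float32)); print(nm,len(q),'c',np.round(r[0],4),'size',np.round(r[1],4),'ang',round(r[2],2),'z',np.round(np.nanpercentile(q[:,2],[5,50,95]),4),'mean',q.mean(0).round(4))
for n in ['top','scene']:
    P,h,s,v,x,y,z=fit(n); print(n)
    print('bench z',np.nanmedian(z[(h>8)&(h<15)&(abs(z)<.02)]))
    ws=(x>.2)&(x<.9)&(abs(y)<.5)
    rect(ws&(h>=22)&(h<=32)&(s>180)&(z<.015)&(z>.002),P,'yfoot')
    rect(ws&(h>105)&(h<128)&(s>170)&(z<.015)&(z>.002)&(x<.8),P,'bfoot')
    rect(ws&(y>.15)&(z>.1)&(z<.13)&(x<.53)&(y>.2),P,'ybar')
    rect(ws&(y>.2)&(z>.1)&(z<.13)&(x>.53),P,'bbar')
    m=ws&(z>.006)&(z<.018)&(s<110)&(v<110)&(y<.18)&(y>-.3)&(x>.4)
    rect(cv2.erode(m.astype(np.uint8),np.ones((3,3)))>0,P,'base')
    m=ws&(z>.13)&(y<.2)&(x>.4)
    rect(m,P,'hook'); 
    for k,g in (('p1',y>np.nanmedian(y[m])),('p2',y<=np.nanmedian(y[m]))): rect(m&g,P,k)
    m=ws&(z>.045)&(z<.07)&(y<.1)&(y>-.2)&(x>.45); rect(m,P,'twz')
    m=ws&(z>.068)&(z<.085)&(y<-.1)&(y>-.4)&(x>.45); rect(m,P,'vice')
E
python3 m.py
```

```text
top
bench z -0.00034106276042356054
yfoot 28 c [0.4573 0.2943] size [0.0588 0.1044] ang 13.87 z [0.0042 0.0075 0.0107] mean [0.4451 0.2857 0.0077]
bfoot 378 c [0.6296 0.2531] size [0.0553 0.1067] ang 7.7 z [0.0043 0.0079 0.0123] mean [0.6208 0.2475 0.008 ]
ybar 223 c [0.4568 0.2952] size [0.0109 0.0978] ang 14.79 z [0.1131 0.119  0.1223] mean [0.4566 0.2935 0.1185]
bbar 215 c [0.6315 0.2544] size [0.0112 0.0968] ang 7.75 z [0.1116 0.1195 0.1229] mean [0.6312 0.2508 0.1188]
base 6514 c [ 0.6248 -0.0873] size [0.3643 0.164 ] ang 88.85 z [0.0079 0.0119 0.0158] mean [ 0.6256 -0.0762  0.0119]
hook 435 c [0.6397 0.0463] size [0.0672 0.1238] ang 89.07 z [0.1469 0.1527 0.163 ] mean [0.6432 0.0468 0.1538]
p1 217 c [0.6402 0.0754] size [0.0109 0.1237] ang 87.96 z [0.1473 0.1529 0.1629] mean [0.6444 0.0745 0.1538]
p2 218 c [0.6461 0.0204] size [0.1294 0.0527] ang 20.79 z [0.1468 0.1526 0.163 ] mean [0.642  0.0191 0.1537]
twz 499 c [ 0.6539 -0.0847] size [0.3173 0.1942] ang 42.09 z [0.049  0.0587 0.0641] mean [ 0.6515 -0.0945  0.0578]
vice 435 c [ 0.5978 -0.2243] size [0.0491 0.057 ] ang 89.46 z
[... 509 characters left out ...]
ean [0.6309 0.2541 0.117 ]
base 1454 c [ 0.6305 -0.0834] size [0.1621 0.3608] ang 0.61 z [0.0092 0.0119 0.0145] mean [ 0.6333 -0.0304  0.0119]
hook 724 c [0.6382 0.0487] size [0.068  0.1261] ang 88.17 z [0.1351 0.1519 0.1618] mean [0.6531 0.0488 0.1517]
p1 362 c [0.639  0.0769] size [0.0112 0.1258] ang 88.35 z [0.1347 0.152  0.1615] mean [0.6532 0.0763 0.1516]
p2 362 c [0.6372 0.0409] size [0.1262 0.0563] ang 0.44 z [0.1363 0.1518 0.1619] mean [0.653  0.0213 0.1518]
twz 1475 c [ 0.6558 -0.0834] size [0.3229 0.2016] ang 42.44 z [0.0486 0.0571 0.0652] mean [ 0.6664 -0.0829  0.0569]
vice 490 c [ 0.5963 -0.2227] size [0.052 0.06 ] ang 88.95 z [0.0693 0.0744 0.0773] mean [ 0.5985 -0.2214  0.0741]
```

```bash
cat > m2.py <<'E'
from m import *
print('-----')
for n in ['top','scene']:
    P,h,s,v,x,y,z=fit(n)
    m=(z>.145)&(z<.175)&(y<.15)&(y>-.05)&(x>.5)&(x<.75)
    for a,b,k in ((.048,.12,'p+'),(-.02,.048,'p-')):
        q=P[m&(y>a)&(y<b)]; q=q[(q[:,0]>.58)&(q[:,0]<.68)]
        l=cv2.fitLine(q[:,:2].astype(np.float32),cv2.DIST_HUBER,0,.01,.01).ravel()
        sl=l[1]/l[0]; print(n,k,'yaw',np.degrees(np.arctan(sl)).round(2),'y at x=.6',(l[3]+sl*(.6-l[2])).round(4))
    q=P[m]; print('x range',np.nanpercentile(q[:,0],[0,.5,99.5,100]).round(4))
    tall=m&(z>.158); print('tips',P[tall&(x<.62)].mean(0).round(4), 'x>', P[tall&(x>.62)].mean(0).round(4) if (tall&(x>.62)).any() else '')
    # profile
    for xb in np.arange(.555,.70,.005):
        g=m&(x>=xb)&(x<xb+.005)
        if g.any(): print(round(xb,3),g.sum(),np.percentile(z[g],95).round(4),end=' | ')
    print()
    m=(z>.05)&(z<.07)&(y<.1)&(y>-.15)&(x>.5)&(x<.75)
    for yb in np.arange(-.15,.0,.015):
        g=m&(y>=yb)&(y<yb+.015)
        q=np.sort(x[g]); mid=(q[0]+q[-1])/2; print('twz',yb.round(3),q[q<mid].mean().round(4),q[q>mid].mean().round(4))
    q=P[m]; print('tip ymax',np.nanmax(q[:,1]).round(4))
    for nm,g in (('y',(y>.2)&(z>.1)&(z<.13)&(x<.53)&(x>.3)&(y<.5)),):
        q=P[g]; l=cv2.fitLine(q[:,:2].astype(np.float32),cv2.DIST_HUBER,0,.01,.01).ravel(); print('bar dir',np.degrees(np.arctan2(l[1],l[0])))
E
python3 m2.py | sed -n '/-----/,$p'
```

```text
-----
top p+ yaw -1.16 y at x=.6 0.0756
top p- yaw -1.5 y at x=.6 0.0201
x range [0.5774 0.5784 0.7016 0.7021]
tips [0.5953 0.0453 0.1621] x> [0.678  0.0464 0.1607]
0.575 8 0.165 | 0.58 17 0.165 | 0.585 13 0.1548 | 0.59 14 0.1541 | 0.595 20 0.1541 | 0.6 16 0.1545 | 0.605 19 0.1546 | 0.61 20 0.1559 | 0.615 25 0.1637 | 0.62 16 0.1642 | 0.625 13 0.1548 | 0.63 17 0.1558 | 0.635 12 0.1544 | 0.64 13 0.1535 | 0.645 15 0.1555 | 0.65 13 0.1559 | 0.655 12 0.1552 | 0.66 14 0.1539 | 0.665 14 0.153 | 0.67 14 0.1555 | 0.675 15 0.1545 | 0.68 15 0.1546 | 0.685 30 0.1615 | 0.69 26 0.1638 | 0.695 25 0.1622 | 
twz -0.15 0.587 0.61
twz -0.135 0.586 0.6121
twz -0.12 0.5844 0.6138
twz -0.105 0.5834 0.6155
twz -0.09 0.5824 0.6175
twz -0.075 0.581 0.619
twz -0.06 0.5795 0.6214
twz -0.045 0.5787 0.6231
twz -0.03 0.5776 0.6239Traceback (most recent call last):
  File "m2.py", line 20, in <module>
    q=np.sort(x[g]); mid=(q[0]+q[-1])/2; print('twz',yb.round(3),q[q<mid].mean().round(4),q[q>mid].mean().round(4))
                          ~^^^
IndexError: index 0 is out of bounds for axis 0 with size 0
```

```bash
cat > d.py <<'E'
import sys
from h import *
from scipy.spatial.transform import Rotation as R
def go(p,yaw,roll=np.pi,pitch=0):
    s=robot.observe(); A=R.from_euler('xyz',s['tool_rot']); B=R.from_euler('xyz',[roll,pitch,yaw])
    w=(A.inv()*B).as_rotvec()/(np.pi/2); t=A.inv().apply(np.array(p)-s['tool_pos'])/.3
    print('t',s['time'],'pos',s['tool_pos'].round(4),'rot',s['tool_rot'].round(4),'open',round(s['opening'],4),'F',s['contact_force'].round(1))
    print('turn',w.round(3),'shift',t.round(4),'dist',np.linalg.norm(t)*.3)
a=[float(v) for v in sys.argv[1:]]
go(a[:3],a[3])
E
python3 d.py .4565 .2953 .2 1.815; python3 - <<'E'
from h import *
P=None
for n in ['top','scene']:
    c=dict(np.load('/tmp/%s.npz'%n));P=pts(c);x,y,z=P[...,0],P[...,1],P[...,2]
    q=P[(y>.2)&(z>.108)&(z<.13)&(x<.53)&(x>.3)&(y<.5)]; l=cv2.fitLine(q[:,:2].astype(np.float32),cv2.DIST_HUBER,0,.01,.01).ravel(); print('bar dir',np.degrees(np.arctan2(l[1],l[0])),l[2:])
E
```

```text
t 0.15 pos [0.1164 0.5116 0.2262] rot [-3.1405e+00 -2.0000e-04  2.9178e+00] open 0.0916 F [-0.2 -0.2  0.1]
turn [-0.001  0.     0.702] shift [-1.2655 -0.4515  0.0877] dist 0.4039456887161633
bar dir -75.68259 [0.4564858  0.29402503]
bar dir -75.82617 [0.4592562  0.29243606]
```

Request:
arm_command([
  [[0,0,0.35,-0.63,-0.226,0.04,0.3],[0,0,0.35,-0.63,-0.226,0.04,0.3],[0,0,0.35,-0.63,-0.226,0.04,0.3],[0,0,0.35,-0.63,-0.226,0.04,0.3],[0,0,0.35,-0.63,-0.226,0.04,0.3]],
], grip_force=15)

```text
time: 0.65
tool_pos: [0.2899, 0.4008, 0.2141]
tool_rot: [-3.141, 0.002, 2.359]
contact_force: [-1.3, 0.1, 0.7]
opening: 0.0606
```

```bash
python3 d.py .4570 .2951 .17 1.819
```

```text
t 0.65 pos [0.2899 0.4008 0.2141] rot [-3.1410e+00  1.8000e-03  2.3594e+00] open 0.0606 F [-1.3  0.1  0.7]
turn [-0.     0.001  0.344] shift [-0.6432  0.1427  0.1482] dist 0.20258671509719697
```

Request:
arm_command([
  [[0,0,0.344,-0.643,0.143,0.148,0.3],[0,0,0.344,-0.643,0.143,0.148,0.3],[0,0,0.344,-0.643,0.143,0.148,0.3],[0,0,0.344,-0.643,0.143,0.148,0.3],[0,0,0.344,-0.643,0.143,0.148,0.3],[0,0,0.344,-0.643,0.143,0.148,0.3],[0,0,0.344,-0.643,0.143,0.148,0.3]],
])

```text
time: 1.35
tool_pos: [0.4526, 0.3007, 0.1704]
tool_rot: [-3.141, -0.0, 1.83]
contact_force: [-0.9, -0.0, -1.0]
opening: 0.0596
```

```bash
python3 d.py .4570 .2951 .096 1.819; python3 - <<'E'
from h import *
c=cam('wrist'); cv2.imwrite('pics/w1.png',c['image'][...,::-1])
P=pts(c);x,y,z=P[...,0],P[...,1],P[...,2]
m=(z>.113)&(z<.128)&(abs(x-.457)<.1)&(abs(y-.295)<.1); q=P[m]
print(m.sum(),q.mean(0)); l=cv2.fitLine(q[:,:2].astype(np.float32),cv2.DIST_HUBER,0,.01,.01).ravel(); print(l, cv2.minAreaRect(q[:,:2].astype(np.float32)))
E
```

```text
t 1.35 pos [0.4526 0.3007 0.1704] rot [-3.1410e+00 -5.0000e-04  1.8297e+00] open 0.0596 F [-0.9 -0.  -1. ]
turn [-0.    -0.     0.007] shift [-0.022   0.0097  0.248 ] dist 0.07474369559734795
2886 [0.45286735 0.30480733 0.11983527]
[ 0.24015282 -0.9707351   0.45286736  0.30480734] ((0.4535820186138153, 0.3019786775112152), (0.010011988691985607, 0.08363362401723862), 13.832945823669434)
```

View pics/w1.png

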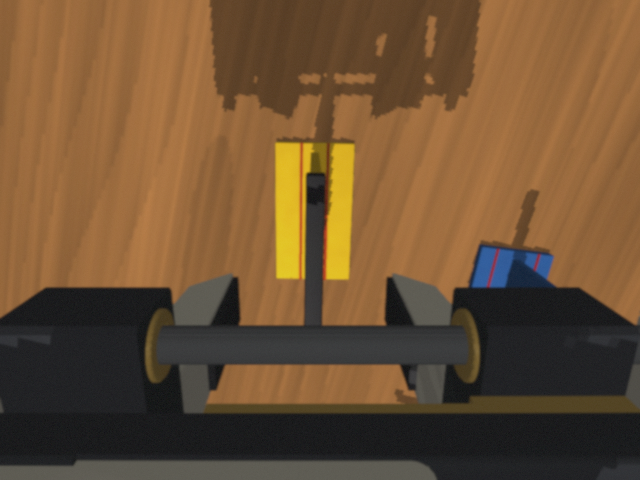

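The wrist view shows the two-red-line yellow gauge between the fingers. Its bar is at column 314 and the fingers are at about 230 and 395, so it's centred. Now I descend and grip.

Request:
arm_command([
  [[0,0,0.0,-0.015,0.0,0.0,0.3],[0,0,0.0,-0.015,0.005,0.08,0.0],[0,0,0.0,-0.015,0.005,0.16,-0.2],[0,0,0.0,-0.015,0.005,0.22,-0.3],[0,0,0.0,-0.015,0.005,0.248,-0.3],[0,0,0.0,-0.015,0.005,0.248,-0.3],[0,0,0.0,-0.015,0.005,0.248,-0.3]],
])

```text
time: 2.1
tool_pos: [0.4566, 0.2963, 0.0968]
tool_rot: [3.14, -0.0, 1.828]
contact_force: [-0.7, -0.6, -0.2]
opening: 0.0322
```

```bash
python3 d.py .4565 .2951 .096 1.819; python3 - <<'E'
from h import *
c=cam('wrist'); cv2.imwrite('pics/w2.png',c['image'][...,::-1])
P=pts(c);x,y,z=P[...,0],P[...,1],P[...,2]
m=(z>.113)&(z<.128)&(abs(x-.457)<.1)&(abs(y-.295)<.1); q=P[m]
print(m.sum(),q.mean(0)); print(np.percentile(q[:,1],[.5,99.5]))
l=cv2.fitLine(q[:,:2].astype(np.float32),cv2.DIST_HUBER,0,.01,.01).ravel(); print(l, cv2.minAreaRect(q[:,:2].astype(np.float32)))
E
```

```text
t 2.1 pos [0.4566 0.2963 0.0968] rot [ 3.1402e+00 -3.0000e-04  1.8284e+00] open 0.0322 F [-0.7 -0.6 -0.2]
turn [ 0.001 -0.     0.006] shift [-0.0038 -0.0012  0.0027] dist 0.001446113038957992
6504 [0.4522036  0.30982537 0.11994027]
[0.26422874 0.3429316 ]
[ 0.24531366 -0.96944374  0.4522036   0.30982536] ((0.4534258246421814, 0.303072452545166), (0.07358651608228683, 0.05002051591873169), 72.44064331054688)
```

View pics/w2.png

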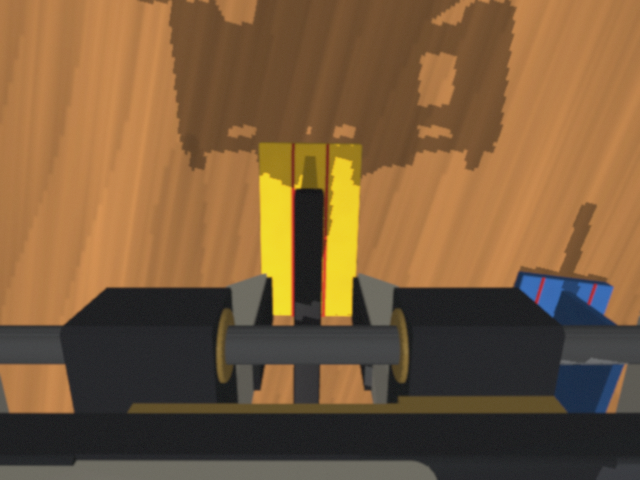

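The bar is centred between the fingers at column 308, so I close on it.

Request:
arm_command([
  [[0,0,0.005,-0.004,0,0.002,-0.9],[0,0,0.005,-0.004,0,0.002,-0.9],[0,0,0.005,-0.004,0,0.002,-0.9],[0,0,0.005,-0.004,0,0.002,-0.9],[0,0,0.005,-0.004,0,0.002,-0.9]],
], grip_force=25)

```text
time: 2.65
tool_pos: [0.4565, 0.2946, 0.0956]
tool_rot: [-3.141, -0.0, 1.82]
contact_force: [-2.0, -1.4, 4.0]
opening: 0.0096
```

Request:
arm_command([
  [[0,0,0,0,0,-0.05,-0.9],[0,0,0,0,0,-0.12,-0.9],[0,0,0,0,0,-0.22,-0.9],[0,0,0,0,0,-0.32,-0.9],[0,0,0,0,0,-0.38,-0.9],[0,0,0,0,0,-0.4,-0.9],[0,0,0,0,0,-0.4,-0.9]],
])

```text
time: 3.35
tool_pos: [0.4566, 0.2947, 0.2152]
tool_rot: [3.141, -0.0, 1.82]
contact_force: [0.6, 0.6, -2.6]
opening: 0.0098
```

```bash
python3 d.py .49 .0475 .217 1.55; python3 - <<'E'
from h import *
c=cam('scene'); cv2.imwrite('pics/s2.png',c['image'][...,::-1])
c=cam('wrist'); cv2.imwrite('pics/w3.png',c['image'][...,::-1])
E
```

```text
t 3.35 pos [0.4566 0.2947 0.2152] rot [ 3.1412e+00 -1.0000e-04  1.8198e+00] open 0.0098 F [ 0.6  0.6 -2.6]
turn [ 0.    -0.     0.172] shift [-0.8259 -0.0953 -0.006 ] dist 0.24941278694357172
```

View pics/s2.png

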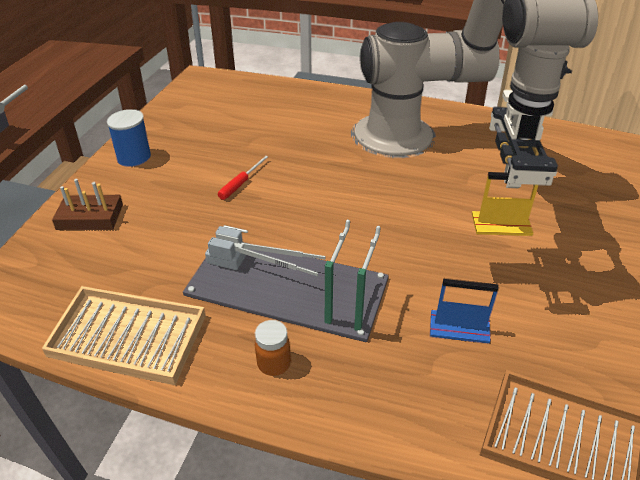

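The gauge is held and lifted, at about (505,200) in the scene view, and the blue gauge hasn't moved. Next I go to a staging point in front of the hook.

```bash
python3 d.py .50 .0499 .19 1.55
```

```text
t 3.45 pos [0.4559 0.2943 0.2138] rot [-3.1390e+00  4.0000e-04  1.8198e+00] open 0.0098 F [-0.  -0.3 -4.2]
turn [-0.002  0.     0.172] shift [-0.8258 -0.0582  0.08  ] dist 0.24951273749084196
```

Request:
arm_command([
  [[0,0,0.01,-0.05,-0.004,0.0,-0.9],[0,0,0.03,-0.16,-0.011,0.0,-0.9],[0,0,0.06,-0.29,-0.02,0.01,-0.9],[0,0,0.09,-0.43,-0.03,0.03,-0.9],[0,0,0.12,-0.57,-0.04,0.05,-0.9],[0,0,0.15,-0.7,-0.05,0.07,-0.9],[0,0,0.165,-0.79,-0.056,0.08,-0.9],[0,0,0.172,-0.826,-0.058,0.08,-0.9]],
])

```text
time: 4.25
tool_pos: [0.5002, 0.0468, 0.19]
tool_rot: [-3.139, 0.001, 1.545]
contact_force: [-0.4, 1.0, -3.6]
opening: 0.0097
```

Request:
arm_command([
  [[0,0,0,0,0,0.02,-0.9],[0,0,0,0,0,0.06,-0.9],[0,0,0,0,0,0.09,-0.9],[0,0,0,0,0,0.1,-0.9],[0,0,0,0,0,0.1,-0.9]],
])

```text
time: 4.75
tool_pos: [0.5004, 0.051, 0.1607]
tool_rot: [-3.14, -0.0, 1.551]
contact_force: [0.0, -0.1, -2.9]
opening: 0.0096
```

```bash
python3 d.py .602 .0478 .16 1.55; python3 - <<'E'
from h import *
c=cam('wrist'); cv2.imwrite('pics/w4.png',c['image'][...,::-1])
c=cam('scene'); cv2.imwrite('pics/s4.png',c['image'][...,::-1])
P=pts(c);x,y,z=P[...,0],P[...,1],P[...,2]
hsv=cv2.cvtColor(c['image'],cv2.COLOR_RGB2HSV).astype(int)
m=(hsv[...,0]>=22)&(hsv[...,0]<=32)&(hsv[...,1]>170)&(abs(x-.5)<.08)&(abs(y-.05)<.1)
q=P[m]; print(m.sum(),q.min(0),q.max(0)); f=q[q[:,2]<.085]; print('foot',cv2.minAreaRect(f[:,:2].astype(np.float32)),np.median(f[:,2]))
A=np.c_[f[:,:2],np.ones(len(f))]; print(np.linalg.lstsq(A,f[:,2],rcond=None)[0])
pl=q[(q[:,2]>.09)&(q[:,2]<.12)]; print('plate',np.percentile(pl[:,0],[5,50,95]),np.percentile(pl[:,1],[1,99])); A=np.c_[pl[:,1:],np.ones(len(pl))]; print(np.linalg.lstsq(A,pl[:,0],rcond=None)[0])
E
```

```text
t 4.75 pos [0.5004 0.051  0.1607] rot [-3.1403e+00 -3.0000e-04  1.5508e+00] open 0.0096 F [ 0.  -0.1 -2.9]
turn [-0.001 -0.     0.001] shift [-0.0039  0.3389  0.002 ] dist 0.10168472625521462
1223 [0.47038756 0.00486971 0.06573211] [0.5346594  0.10753764 0.17366312]
foot ((0.5019460916519165, 0.05623798072338104), (0.10205879807472229, 0.06434020400047302), 89.26038360595703) 0.07411179556366532
[-0.11637304 -0.01140028  0.13534815]
plate [0.50043882 0.50363189 0.50633121] [0.00704734 0.09996399]
[ 0.01914409 -0.00649454  0.50316175]
```

View pics/s4.png

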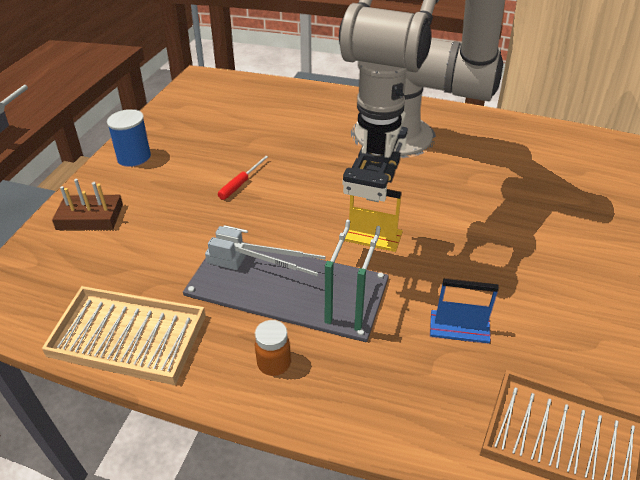

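View pics/w4.png

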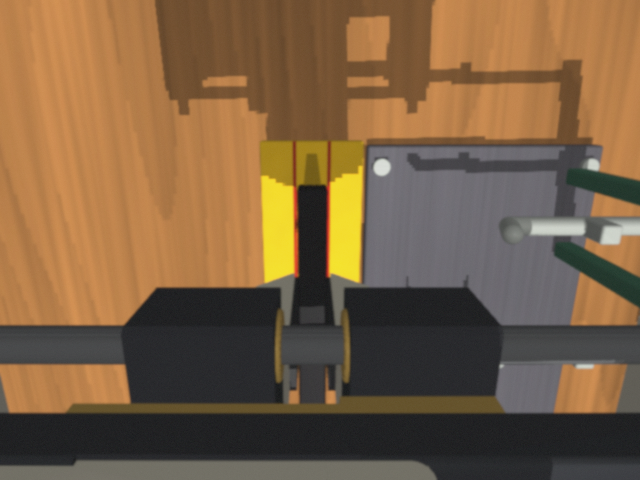

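The wrist view shows the bar from about (312,185) to the fingers, and the +y prong tip at (512,230). I measure both in this same view.

```bash
python3 - <<'E'
from h import *
c=dict(np.load('/tmp/wrist.npz')); P=pts(c)
b=P[190:270,303:323].reshape(-1,3); print('bar',np.nanmedian(b,0), 'end y',np.nanmax(b[b[:,2]>.17][:,1]), )
s=P[150:290,295:330]; k=(s[...,2]>.178)&(s[...,2]<.192); q=s[k]; print('bar max',q.max(0),q.min(0))
print('end post?')
s=P[200:260,495:640]; k=(s[...,2]>.14)&(s[...,2]<.175); q=s[k]; print('prong',q.min(0),q.max(0),np.median(q,0))
for xb in np.arange(.57,.64,.01):
    g=q[(q[:,0]>=xb)&(q[:,0]<xb+.01)]
    if len(g): print(round(xb,3),len(g),g[:,1].min().round(4),g[:,1].max().round(4),np.percentile(g[:,2],[5,95]).round(4))
E
```

```text
bar [0.5019852  0.08691879 0.1853153 ] end y 0.10028613875549552
bar max [0.50675653 0.10088355 0.18730873] [0.49618532 0.06502715 0.17805572]
end post?
prong [0.57564617 0.07191519 0.14653991] [0.63894716 0.08062645 0.16485483] [0.60922484 0.07743364 0.15199081]
0.57 314 0.0729 0.0805 [0.1527 0.164 ]
0.58 343 0.0731 0.0806 [0.1477 0.164 ]
0.59 457 0.0727 0.0804 [0.1484 0.1525]
0.6 457 0.0724 0.0802 [0.1484 0.1526]
0.61 930 0.0719 0.08 [0.1496 0.1625]
0.62 250 0.0721 0.0798 [0.1479 0.1624]
0.63 323 0.072 0.0796 [0.1483 0.1524]
```

Request:
arm_command([
  [[0,0,0,-0.007,0.03,0,-0.9],[0,0,0,-0.007,0.08,0,-0.9],[0,0,0,-0.007,0.14,0,-0.9],[0,0,0,-0.007,0.2,0,-0.9],[0,0,0,-0.007,0.26,0,-0.9],[0,0,0,-0.007,0.31,0,-0.9],[0,0,0,-0.007,0.332,0,-0.9],[0,0,0,-0.007,0.332,0,-0.9]],
])

```text
time: 5.65
tool_pos: [0.6012, 0.0458, 0.1612]
tool_rot: [3.141, -0.0, 1.55]
contact_force: [-0.5, 0.1, -2.7]
opening: 0.0095
```

```bash
python3 d.py .601 .048 .138 1.55; python3 - <<'E'
from h import *
c=cam('scene'); cv2.imwrite('pics/s5.png',c['image'][...,::-1])
c=cam('wrist'); cv2.imwrite('pics/w5.png',c['image'][...,::-1])
P=pts(c);x,y,z=P[...,0],P[...,1],P[...,2]
q=P[(z>.18)&(z<.19)&(abs(x-.6)<.02)&(y<.12)&(y>.07)]; print('bar',np.percentile(q,[1,99],axis=0))
E
```

```text
t 5.65 pos [0.6012 0.0458 0.1612] rot [ 3.1409 -0.      1.5495] open 0.0095 F [-0.5  0.1 -2.7]
turn [ 0. -0. -0.] shift [ 0.0072 -0.001   0.0773] dist 0.023299707453283733
bar [[0.59665358 0.07032062 0.18140929]
 [0.6064678  0.0955704  0.18703505]]
```

View pics/s5.png

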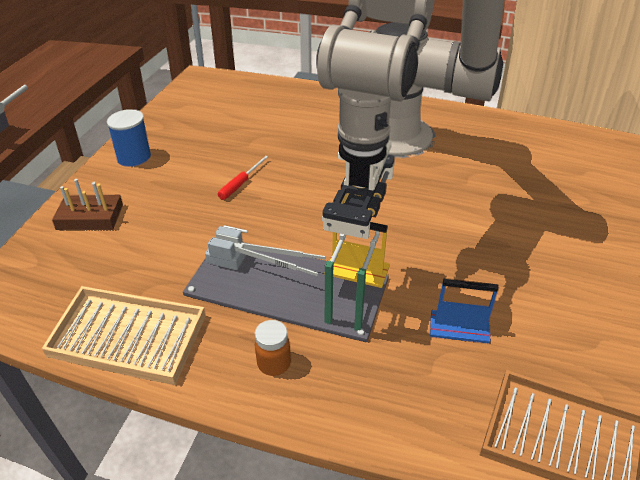

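View pics/w5.png

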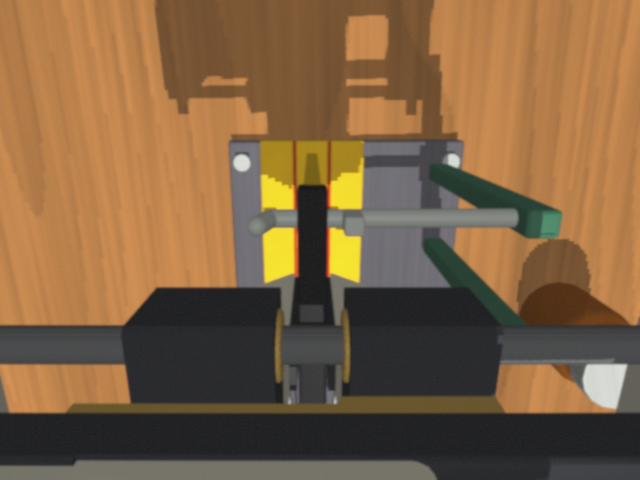

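The prong runs under the bar, with its upturned tip at (258,225) and the stop at (352,222), so the bar is over the flat run. I lower it.

Request:
arm_command([
  [[0,0,0,0,0,0.02,-0.9],[0,0,0,0,0,0.045,-0.9],[0,0,0,0,0,0.063,-0.9],[0,0,0,0,0,0.072,-0.9],[0,0,0,0,0,0.076,-0.9],[0,0,0,0,0,0.076,-0.9]],
])

```text
time: 6.35
tool_pos: [0.6003, 0.046, 0.1384]
tool_rot: [-3.141, -0.0, 1.55]
contact_force: [-0.1, -0.2, -3.2]
opening: 0.0096
```

```bash
python3 d.py .601 .046 .138 1.55; python3 - <<'E'
from h import *
c=cam('wrist'); cv2.imwrite('pics/w6.png',c['image'][...,::-1])
P=pts(c);x,y,z=P[...,0],P[...,1],P[...,2]
q=P[(z>.155)&(z<.168)&(abs(x-.6)<.008)&(y<.12)&(y>.082)]; print('bar',np.percentile(q,[1,50,99],axis=0))
E
```

```text
t 6.35 pos [0.6003 0.046  0.1384] rot [-3.1414e+00 -1.0000e-04  1.5497e+00] open 0.0096 F [-0.1 -0.2 -3.2]
turn [-0. -0. -0.] shift [-0.      0.0023  0.0012] dist 0.0007801549782460226
bar [[0.59696906 0.08213498 0.15621441]
 [0.60177252 0.08953994 0.16282898]
 [0.60653717 0.09574147 0.16434336]]
```

View pics/w6.png

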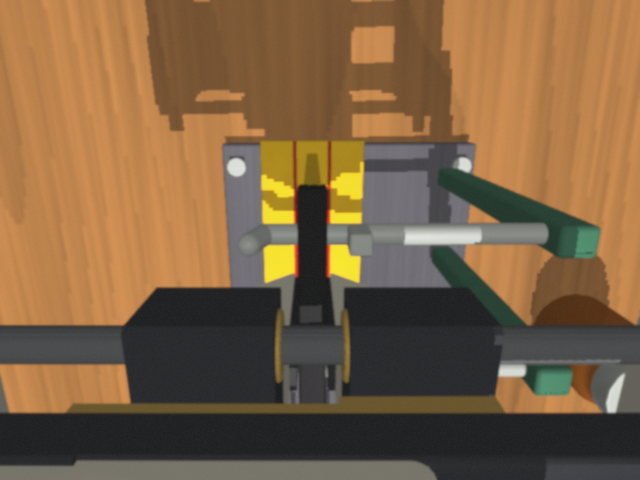

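The full weight is still on the gripper (−3.2 N), so I lower about 1–2 mm more.

Request:
arm_command([
  [[0,0,0,0,0,0.002,-0.9],[0,0,0,0,0,0.004,-0.9],[0,0,0,0,0,0.004,-0.9]],
])

```text
time: 6.7
tool_pos: [0.6004, 0.046, 0.1374]
tool_rot: [3.141, -0.0, 1.55]
contact_force: [-0.3, 0.7, -2.7]
opening: 0.0097
```

Request:
arm_command([
  [[0,0,0,0,0,0.002,-0.9],[0,0,0,0,0,0.004,-0.9],[0,0,0,0,0,0.004,-0.9]],
])

```text
time: 7.0
tool_pos: [0.6005, 0.046, 0.1372]
tool_rot: [3.14, 0.0, 1.55]
contact_force: [-2.5, -0.1, 4.3]
opening: 0.0097
```

Contact: the force is now +4.3 N, so the bar rests on the prongs. I release it.

Request:
arm_command([
  [[0,0,0,0,0,-0.002,-0.75],[0,0,0,0,0,-0.002,-0.7],[0,0,0,0,0,-0.002,-0.6],[0,0,0,0,0,-0.002,-0.5],[0,0,0,0,0,-0.002,-0.4],[0,0,0,0,0,-0.002,-0.3],[0,0,0,0,0,-0.002,-0.3],[0,0,0,0,0,-0.002,-0.3]],
])

```text
time: 7.8
tool_pos: [0.6004, 0.046, 0.1367]
tool_rot: [3.142, -0.0, 1.55]
contact_force: [0.3, -0.0, 0.2]
opening: 0.0318
```

```bash
python3 d.py .601 .046 .138 1.55; python3 - <<'E'
from h import *
c=cam('wrist'); cv2.imwrite('pics/w7.png',c['image'][...,::-1])
P=pts(c);x,y,z=P[...,0],P[...,1],P[...,2]
q=P[(z>.155)&(z<.168)&(abs(x-.6)<.008)&(y<.12)&(y>.082)]; print('bar',np.percentile(q,[1,50,99],axis=0))
E
```

```text
t 7.8 pos [0.6004 0.046  0.1367] rot [ 3.1416e+00 -1.0000e-04  1.5496e+00] open 0.0318 F [ 0.3 -0.   0.2]
turn [ 0. -0. -0.] shift [ 0.0001  0.0021 -0.0043] dist 0.0014403743743644601
bar [[0.59705889 0.08220513 0.15600812]
 [0.60186558 0.08955895 0.16174977]
 [0.60662648 0.09572815 0.16324809]]
```

View pics/w7.png

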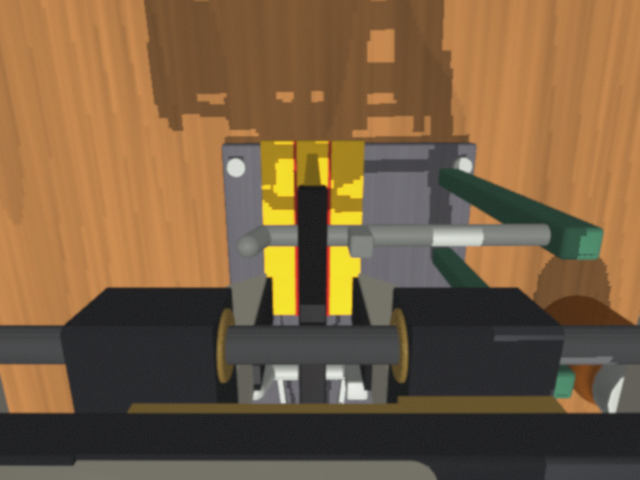

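The gauge hangs free and straight, with bar top z about 0.162, and the fingers are clear on both sides. I retreat upwards, slowly at first.

Request:
arm_command([
  [[0,0,0,0,0,-0.02,-0.3],[0,0,0,0,0,-0.06,-0.3],[0,0,0,0,0,-0.12,-0.3],[0,0,0,0,0,-0.2,-0.1],[0,0,0,0,0,-0.26,0.1],[0,0,0,0,0,-0.28,0.3],[0,0,0,0,0,-0.28,0.3]],
])

```text
time: 8.55
tool_pos: [0.6008, 0.046, 0.2222]
tool_rot: [3.139, -0.0, 1.55]
contact_force: [0.4, 0.7, -0.4]
opening: 0.0581
```

```bash
python3 d.py .5993 -.097 .14 1.55; python3 - <<'E'
from h import *
c=cam('scene'); cv2.imwrite('pics/s8.png',c['image'][...,::-1])
c=cam('wrist'); cv2.imwrite('pics/w8.png',c['image'][...,::-1])
E
```

```text
t 8.55 pos [0.6008 0.046  0.2222] rot [ 3.1389 -0.      1.5497] open 0.0581 F [ 0.4  0.7 -0.4]
turn [ 0.002 -0.    -0.   ] shift [-0.4768  0.0043  0.2738] dist 0.1649457467369426
```

View pics/s8.png

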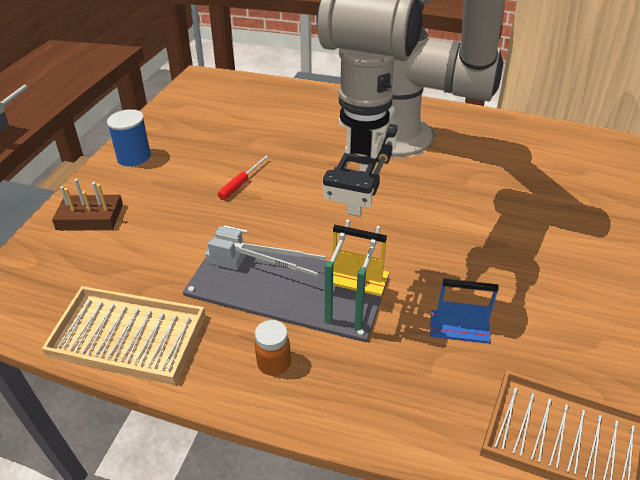

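The gauge hangs on the two prongs, with its bar at about (358,234). I move over the tweezers at height.

Request:
arm_command([
  [[0,0,0,-0.04,0,0,0.3],[0,0,0,-0.13,0,0,0.3],[0,0,0,-0.25,0,0.02,0.3],[0,0,0,-0.37,0.004,0.08,0.3],[0,0,0,-0.45,0.004,0.16,0.3],[0,0,0,-0.477,0.004,0.24,0.3],[0,0,0,-0.477,0.004,0.274,0.3],[0,0,0,-0.477,0.004,0.274,0.3]],
])

```text
time: 9.45
tool_pos: [0.5973, -0.0971, 0.1364]
tool_rot: [-3.137, -0.001, 1.549]
contact_force: [-1.2, -0.1, 0.4]
opening: 0.0601
```

```bash
python3 d.py .5993 -.097 .036 1.55; python3 - <<'E'
from h import *
c=cam('wrist'); cv2.imwrite('pics/w9.png',c['image'][...,::-1])
P=pts(c);x,y,z=P[...,0],P[...,1],P[...,2]
m=(z>.053)&(z<.068)&(y<.1)&(y>-.15)&(abs(x-.6)<.04)
for yb in np.arange(-.1,.03,.01):
    q=np.sort(x[m&(y>=yb)&(y<yb+.01)])
    if len(q)>20: print(yb.round(3),q[[0,-1]].round(4),'inner',q[q<.6].max().round(4),q[q>.6].min().round(4))
print('bar',np.nanmedian(P[(z>.155)&(z<.17)&(y>.0)&(abs(x-.6)<.008)],0))
E
```

```text
t 9.45 pos [ 0.5973 -0.0971  0.1364] rot [-3.1373e+00 -1.4000e-03  1.5490e+00] open 0.0601 F [-1.2 -0.1  0.4]
turn [-0.003 -0.001 -0.001] shift [-1.000e-04  8.200e-03  3.348e-01] dist 0.10045838601628951
-0.1 [0.5795 0.6164] inner 0.5834 0.6122
-0.09 [0.5787 0.617 ] inner 0.5826 0.6133
-0.08 [0.5783 0.6186] inner 0.5818 0.6145
-0.07 [0.5775 0.6194] inner 0.581 0.6156
-0.06 [0.5767 0.6211] inner 0.5802 0.6168
-0.05 [0.5762 0.6221] inner 0.5797 0.6181
-0.04 [0.5755 0.6232] inner 0.579 0.6192
-0.03 [0.5748 0.6241] inner 0.5782 0.6205
-0.01 [0.5972 0.6029] inner 0.5998 0.6003
bar [0.60010489 0.00344317 0.16187289]
```

View pics/w9.png

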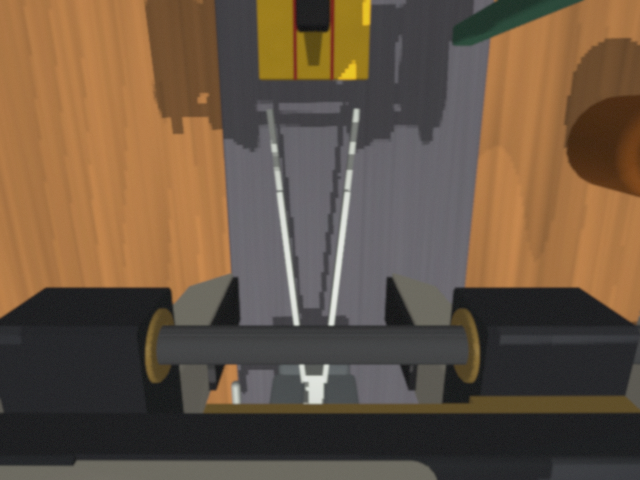

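The tips are at (268,110) and (356,112), ahead of them is the gauge with its red lines at columns 295 and 332, and the fingers straddle both arms. I descend with the gripper open.

Request:
arm_command([
  [[0,0,0,0,0,0.03,0.3],[0,0,0,0,0,0.09,0.3],[0,0,0,0,0,0.17,0.3],[0,0,0,0,0,0.25,0.3],[0,0,0,0,0,0.31,0.2],[0,0,0,0,0,0.34,0.1],[0,0,0,0,0,0.345,0.0],[0,0,0,0,0,0.345,0.0]],
], grip_force=15)

```text
time: 10.3
tool_pos: [0.5992, -0.0969, 0.0358]
tool_rot: [3.14, 0.0, 1.55]
contact_force: [-0.2, 0.9, 0.0]
opening: 0.0466
```

```bash
python3 d.py .599 -.097 .036 1.55; python3 - <<'E'
from h import *
c=cam('wrist'); cv2.imwrite('pics/w10.png',c['image'][...,::-1])
E
```

```text
t 10.3 pos [ 0.5992 -0.0969  0.0358] rot [3.1402e+00 3.0000e-04 1.5502e+00] open 0.0466 F [-0.2  0.9  0. ]
turn [0.001 0.    0.   ] shift [-0.0004 -0.0005 -0.0007] dist 0.00028847939259553276
```

View pics/w10.png

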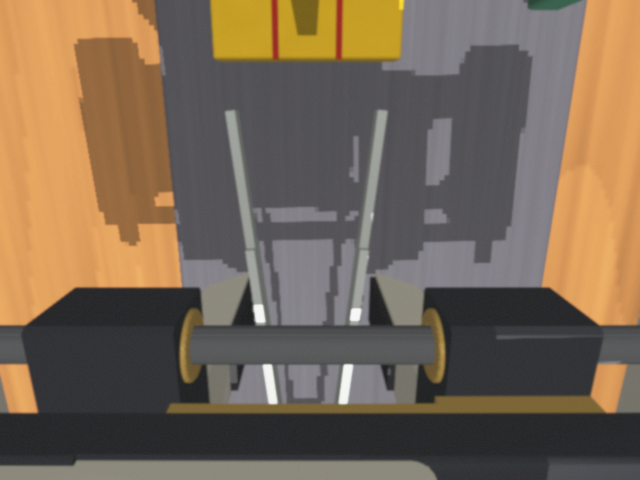

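The arms are midway between the fingers, with tips at (232,112) and (381,112). I close in stages, stopping first at about 25 mm.

Request:
arm_command([
  [[0,0,0,0,0,0,-0.1],[0,0,0,0,0,0,-0.2],[0,0,0,0,0,0,-0.3],[0,0,0,0,0,0,-0.4],[0,0,0,0,0,0,-0.45],[0,0,0,0,0,0,-0.45],[0,0,0,0,0,0,-0.45],[0,0,0,0,0,0,-0.45]],
])

```text
time: 11.15
tool_pos: [0.5988, -0.0968, 0.0354]
tool_rot: [3.141, -0.0, 1.55]
contact_force: [-1.2, 3.1, 4.0]
opening: 0.0254
```

```bash
cat > gap.py <<'E'
import sys
from h import *
s=robot.observe(); print(s['time'],'open',s['opening'],s['tool_pos'].round(4),s['contact_force'].round(1))
c=cam('wrist'); cv2.imwrite('pics/%s.png'%sys.argv[1],c['image'][...,::-1])
P=pts(c);x,y,z=P[...,0],P[...,1],P[...,2]
m=(z>.053)&(z<.066)&(y<.0)&(y>-.15)&(abs(x-.6)<.04)
Y=[];I=[];O=[];N=[]
for yb in np.arange(-.065,-.022,.003):
    g=m&(y>=yb)&(y<yb+.003); q=np.sort(x[g]); md=.5996
    if len(q)<10: continue
    a,b=q[q<md],q[q>md]
    if len(a)<4 or len(b)<4: continue
    Y.append(yb+.0015);O.append(np.percentile(b,95)-np.percentile(a,5));I.append(np.percentile(b,5)-np.percentile(a,95)); N.append(len(q))
ym=np.nanmax(y[m]); print('tip y',ym)
pi=np.polyfit(Y,I,1);po=np.polyfit(Y,O,1)
print('gap inner',np.polyval(pi,-.022),'outer-6mm',np.polyval(po,-.022)-.006,'slope',pi[0],po[0])
k=[(z>.04)&(z<.06)&(y>-.01)&(y<.03)&(abs(x-.6)<.05)]
g=pi[0]/2; print('gap from slope',2*(.005+.17*g), 2*(.005+.17*po[0]/2))
q=P[(z>.04)&(z<.06)&(y>-.01)&(y<.02)&(x>.56)&(x<.64)]; print('foot',np.percentile(q,[1,99],axis=0).round(4))
E
python3 gap.py w11
```

```text
11.15 open 0.025420270629153054 [ 0.5988 -0.0968  0.0354] [-1.2  3.1  4. ]
tip y -0.00010740491524429893
gap inner 0.0253445332091945 outer-6mm 0.02478200992298389 slope 0.08157164526505074 0.07327199070489938
gap from slope 0.023867179695058627 0.022456238419832894
foot [[ 0.5711 -0.0077  0.0441]
 [ 0.6293  0.0097  0.0519]]
```

View pics/w11.png

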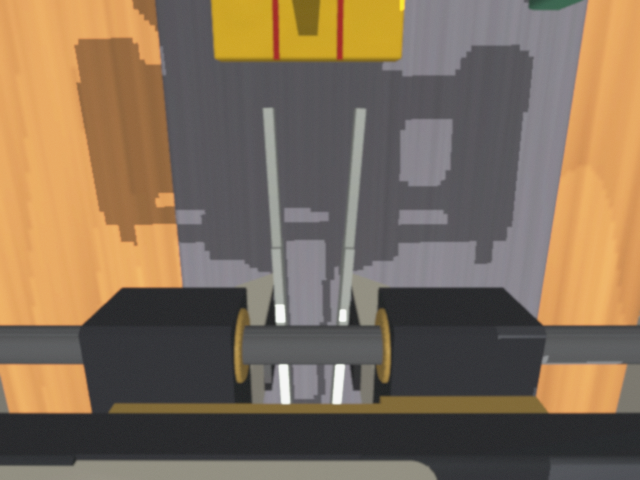

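The tips have closed symmetrically to (268..274,110) and (356..366,110), a gap of about 25 mm, and the gauge hasn't moved. I squeeze a bit more.

Request:
arm_command([
  [[0,0,0,0,0,0,-0.47],[0,0,0,0,0,0,-0.49],[0,0,0,0,0,0,-0.5],[0,0,0,0,0,0,-0.5],[0,0,0,0,0,0,-0.5]],
])

```text
time: 11.7
tool_pos: [0.5988, -0.0967, 0.0354]
tool_rot: [3.141, -0.0, 1.55]
contact_force: [-0.4, 3.8, 5.5]
opening: 0.023
```

```bash
python3 gap.py w12; python3 - <<'E'
from h import *
c=dict(np.load('/tmp/wrist.npz')); P=pts(c); im=c['image']
cv2.imwrite('pics/w12z.png',cv2.resize(im[40:200,200:420],None,fx=3.6,fy=3.6,interpolation=cv2.INTER_NEAREST)[...,::-1])
for r in (115,125,140): print(r,im[r,255:375].mean(1).astype(int), c['z_map'][r,255:375:1].round(3)[::4])
r=im[45].astype(int); print('red',np.where((r[:,0]-r[:,1])>60)[0], c['z_map'][45,300],P[45,[274,277,338,341]].round(4))
np.set_printoptions(suppress=True); print(c['cam_to_world'].round(3))
E
```

```text
11.7 open 0.02301675685387455 [ 0.5988 -0.0967  0.0354] [-0.4  3.8  5.5]
tip y -6.764113406381236e-05
gap inner 0.02163937995315945 outer-6mm 0.021200851728464344 slope 0.060054006481002266 0.056674909004269004
gap from slope 0.020209181101770387 0.01963473453072573
foot [[ 0.5711 -0.0077  0.0449]
 [ 0.6293  0.0097  0.0519]]
115 [ 87  88  88  86  88  87  87  86  88  87  87  88  89 105 133 158 168 170
 171 170 170 171 168 155 134 109  95  90  89  87  85  86  87  87  87  88
  88  88  88  87  88  89  88  90  90  90  86  89  86  89  88  87  87  87
  87  87  87  87  88  88  89  89  88  88  87  86  87  88  87  87  88  86
  89  88  88  89  87  87  85  85  87  87  89  88  87  87  87  88  89  89
  89  91  96 109 132 155 166 170 169 168 170 170 168 160 138 108  92  87
  88  87  87  88  89  88  89  89  88  88  88  89] [0.174 0.175 0.175 0.174 0.13  0.13  0.13  0.175 0.175 0.174 0.175 0.175
 0.175 0.176 0.175 0.176 0.    0.175 0.174 0.174 0.176 0.176 0.176 0.175
 0.13  0.13  0.174 0.175 0.175 0.174]
125 [ 87  89  88  87  89  86  86  88  88  87  88  88  87  96 119 145 164 170
 168 170 168 169 168
[... 1445 characters left out ...]
  54  55  56  57  58  59  60  61
  62  63  64  65  66  67  68  69  70  71  72  73  74 138 139 140 141 142
 143 144 145 146 147 148 149 150 151 152 153 154 155 156 157 158 273 274
 275 276 277 278 337 338 339 340 341 342 582 583 584 585 586 587 588 589
 590 591 592 593 594 595 596 597 598 599 600 601 602 603 604 605 606 607
 608 609 610 611 612 613 614 615 616 617 618 619 620 621 622 623 624 625
 626 627 628 629 630 631 632 633 634 635 636 637 638 639] 0.13279979 [[ 0.5896 -0.0031  0.0515]
 [ 0.5904 -0.0029  0.0495]
 [ 0.6096 -0.0035  0.0507]
 [ 0.6105 -0.0035  0.051 ]]
[[ 1.    -0.021 -0.005  0.601]
 [-0.022 -0.961 -0.276 -0.022]
 [ 0.001  0.276 -0.961  0.193]
 [ 0.     0.     0.     1.   ]]
```

View pics/w12z.png

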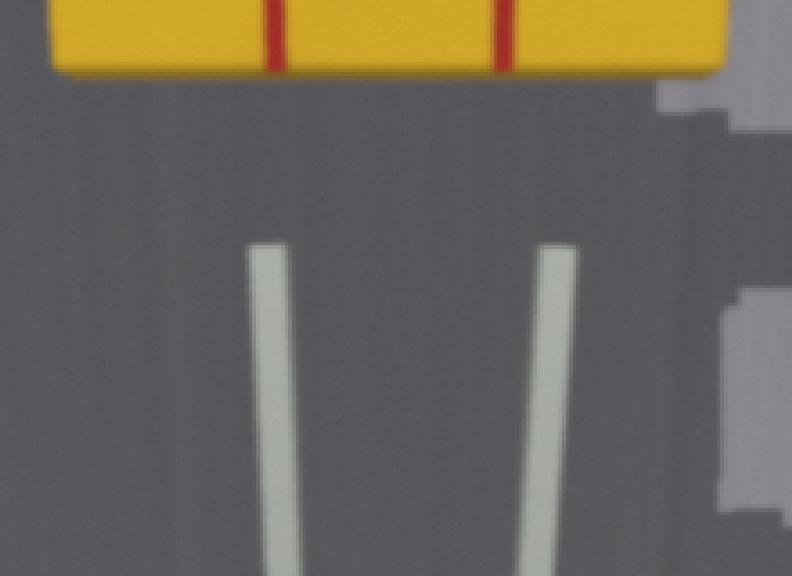

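The pixel edges give a gap of about 21.6 mm at a 23.0 mm opening, and the red lines measure 20.1 mm on the same scale. That leaves about 1 mm more of opening to take up.

Request:
arm_command([
  [[0,0,0,0,0,0,-0.51],[0,0,0,0,0,0,-0.52],[0,0,0,0,0,0,-0.52],[0,0,0,0,0,0,-0.52],[0,0,0,0,0,0,-0.52],[0,0,0,0,0,0,-0.52]],
])

```text
time: 12.35
tool_pos: [0.5988, -0.0966, 0.0354]
tool_rot: [3.141, -0.0, 1.55]
contact_force: [-1.2, 4.2, 6.1]
opening: 0.0222
```

```bash
cat > edge.py <<'E'
from h import *
c=dict(np.load('/tmp/wrist.npz')); im=c['image'].mean(2); f=240/np.tan(np.radians(c['fov_y'])/2)
for r in (112,115,118):
    v=im[r,250:380]; s=np.where(np.diff((v>128).astype(int))!=0)[0]; e=[250+i+(128-v[i])/(v[i+1]-v[i]) for i in s]
    z=np.median(c['z_map'][r,250:380][(c['z_map'][r,250:380]<.14)&(c['z_map'][r,250:380]>.1)])
    print(r,np.round(e,1),'gap',(e[2]-e[1])*z/f,'outer-6',(e[3]-e[0])*z/f-.006)
E
python3 gap.py w13; python3 edge.py
```

```text
12.35 open 0.022169236270422586 [ 0.5988 -0.0966  0.0354] [-1.2  4.2  6.1]
tip y -2.6403539699220574e-05
gap inner 0.020139474358305348 outer-6mm 0.01981962758133031 slope 0.05128256237607179 0.05284145184094006
gap from slope 0.018718035603932204 0.01898304681295981
foot [[ 0.5711 -0.0076  0.0453]
 [ 0.6293  0.0098  0.0519]]
112 [271.2 281.5 346.7 357.2] gap 0.020083724651349798 outer-6 0.02053152297915202
115 [271.3 281.7 346.5 357. ] gap 0.020057949889995222 outer-6 0.020553002786003652
118 [271.5 281.7 346.3 356.7] gap 0.020058550768858745 outer-6 0.0204804541270057
```

The gap is 20.1 mm by three estimates. Now I hold for over two seconds.

Request:
arm_command([
  [[0,0,0,0,0,0,-0.52],[0,0,0,0,0,0,-0.52],[0,0,0,0,0,0,-0.52],[0,0,0,0,0,0,-0.52],[0,0,0,0,0,0,-0.52],[0,0,0,0,0,0,-0.52],[0,0,0,0,0,0,-0.52],[0,0,0,0,0,0,-0.52]],
])

```text
time: 13.2
tool_pos: [0.5988, -0.0966, 0.0354]
tool_rot: [3.141, -0.001, 1.55]
contact_force: [-0.9, 3.2, 5.0]
opening: 0.0224
```

Request:
arm_command([
  [[0,0,0,0,0,0,-0.52],[0,0,0,0,0,0,-0.52],[0,0,0,0,0,0,-0.52],[0,0,0,0,0,0,-0.52],[0,0,0,0,0,0,-0.52],[0,0,0,0,0,0,-0.52],[0,0,0,0,0,0,-0.52],[0,0,0,0,0,0,-0.52]],
])

```text
time: 14.0
tool_pos: [0.5988, -0.0966, 0.0354]
tool_rot: [3.141, -0.001, 1.55]
contact_force: [-1.5, 3.4, 5.9]
opening: 0.0222
```

Request:
arm_command([
  [[0,0,0,0,0,0,-0.52],[0,0,0,0,0,0,-0.52],[0,0,0,0,0,0,-0.52],[0,0,0,0,0,0,-0.52],[0,0,0,0,0,0,-0.52],[0,0,0,0,0,0,-0.52],[0,0,0,0,0,0,-0.52],[0,0,0,0,0,0,-0.52]],
])

```text
time: 14.8
tool_pos: [0.5988, -0.0966, 0.0354]
tool_rot: [3.141, -0.001, 1.55]
contact_force: [-1.6, 3.5, 5.9]
opening: 0.0222
```

Request:
arm_command([
  [[0,0,0,0,0,0,-0.52],[0,0,0,0,0,0,-0.52],[0,0,0,0,0,0,-0.52],[0,0,0,0,0,0,-0.52]],
])

```text
time: 15.2
tool_pos: [0.5988, -0.0966, 0.0354]
tool_rot: [3.141, -0.001, 1.55]
contact_force: [-1.0, 4.3, 5.5]
opening: 0.0218
```

```bash
python3 gap.py w14; python3 edge.py; python3 - <<'E'
from h import *
c=cam('scene'); cv2.imwrite('pics/s14.png',c['image'][...,::-1])
c=cam('top'); P=pts(c);x,y,z=P[...,0],P[...,1],P[...,2]
q=P[(z>.15)&(z<.17)&(x>.59)&(x<.61)&(y>-.02)&(y<.12)];print(np.percentile(q,[2,50,98],axis=0).round(4))
E
```

```text
15.2 open 0.02183359399179211 [ 0.5988 -0.0966  0.0354] [-1.   4.3  5.5]
tip y -1.868820975190616e-05
gap inner 0.02016854647769534 outer-6mm 0.01982059866669659 slope 0.05233152013514504 0.052785779510269616
gap from slope 0.018896358422974657 0.018973582516745836
foot [[ 0.5711 -0.0076  0.0452]
 [ 0.6293  0.0098  0.0519]]
112 [271.2 281.6 346.7 357.3] gap 0.020158837321963614 outer-6 0.02062592333609333
115 [271.3 281.7 346.5 357. ] gap 0.020063011763113085 outer-6 0.020539491251770604
118 [271.5 281.7 346.3 356.7] gap 0.019977613321239044 outer-6 0.020373466440259683
[[0.5921 0.0017 0.1509]
 [0.6019 0.0486 0.1607]
 [0.609  0.0933 0.1653]]
```

View pics/s14.png

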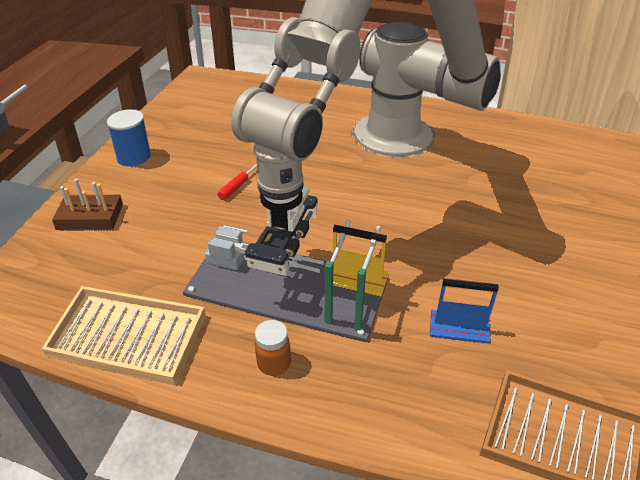

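View pics/w14.png

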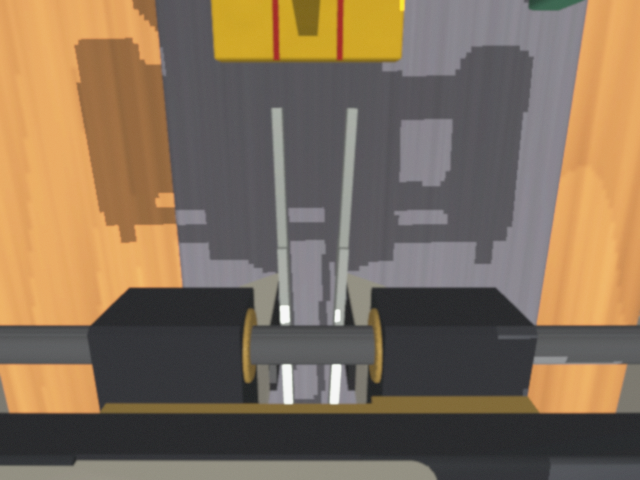

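The gauge hangs straight on the prongs (bar at (358,234)). The tips' inner edges are at columns 282 and 347 and haven't moved since the hold began. Blue gauge, jar and screwdriver are where they started. I hand in.

```bash
python3 -c "
from cell import robot
print(robot.hand_in()); s=robot.observe(); print(s['time'],s['opening'])"
```

```text
the job is handed in; nothing more can be done
None
the job is handed in; nothing more can be done
```

The yellow gauge hangs free by its bar on the hook, and the tweezers are squeezed to a gap of about 20 mm. I handed the job in at about 15 s with the grip still on; no verdict came back.

- **Gauge:** in the last pictures the bar sits within about 2 mm of the hook's centre. The gauge hangs straight, and the fingers are well clear of it.
- **Tip gap:** pixel edges and the depth fit put it at 20.0–20.2 mm. Outer-face edges gave 19.8–20.6 mm. The gap held through the 2.8 s hold, with the measured finger opening between 21.8 and 22.4 mm.
- **Disagreement:** the rough estimate from the slope of the tweezer arms read lower, 18.9–19.0 mm. I judged it less reliable; it is still inside the 18–22 mm band.
- **Other objects:** the blue gauge, jar and screwdriver look unmoved in the last scene picture, which I checked by eye only.

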